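Run a hanging hub along a tip-boom rail and steady it over the welding stand

TASK

Hold the boom by its cross handle, lift it off its rest and tip it up and down so that the free-rolling trolley carries the hanging hub along the rail, never striking the buffer at the mast and without wild swinging. Bring the hub to a stop centred over the round welding stand (within 2 cm) and keep it hanging still there for three seconds. Do not touch the trolley or the hub, leave the other things on the table alone, and finish while still holding the boom up by its handle with the hub at rest over the stand.

Things in the scene. Friction and masses are not known exactly. Their poses are not given: they have to be found in the camera images.
- gantry: Fixed grey steel mast on a 160 x 160 x 12 mm foot. Origin on the table under the mast's centre; z up. The boom runs from the mast along this frame's -y direction, over the frame's y-z plane. A thin rest post 505 mm from the mast carries the lowered boom.
- boom (a joint): Tilt of the boom about its pivot at the mast, rad: 0 level, positive = handle end raised; stops at -0.09 (on its rest, as at the start) and +0.09. Partly counterweighted; it sinks back when let go. Holding it up takes 2 to 12 N at the handle. Handle high: the trolley rolls to the mast; handle low: it rolls to the handle end.
- pivot (a point): Boom pivot, 420 mm above the table over the gantry's origin; its axes turn with the boom: -y along the boom towards the handle, z square to the boom. The boom is an aluminium bar 24 wide x 30 mm high, 540 mm long from the pivot.
- grip (a point): Grip point on the boom's handle, a level round steel bar, 18 mm diameter, along the gantry's x axis, cranked below the boom's end. At (-100, -580, -130) mm in the axes of pivot, moving with the boom. The bar runs from 100 mm on its +x side to 40 mm on its -x side. Pinch from above, fingers closing along the gantry's y; it can turn between the pads.
- trolley: Free-rolling steel trolley on the boom, two 50 x 75 mm side plates, 0.9 kg. Origin on the boom's centre line. Rolls with very little friction (nominally 0.05 N, plus drag 0.25 N s/m) from 440 mm from the pivot (on the outer buffer, as at the start) to 80 mm (striking the mast buffer).
- hub: Aluminium flanged hub, 0.5 kg nominal with its hook rod (true mass 0.7 to 1.4 times that), flange 100 mm diameter, hanging from the trolley. Origin at the hook's pivot, 35 mm below the trolley's origin; z up along the rod. Swings freely along the rail only: centre of mass about 250 mm below the pivot, period 1.0 s with the trolley held, 0.8 s with it rolling; swings die out slowly.
- hub_foot (a point): Centre of the hub's underside, 287 mm below its hook pivot; about 100 mm above the table when the boom is level. z along the hook rod.
- stand_top (a point): Centre of the top of the round steel welding stand: top disc 120 mm diameter, 45 mm above the table, foot 140 mm diameter, fixed under the rail, 170 to 310 mm from the mast.
- screwdriver: Bystander: screwdriver lying on the table; origin under its middle.
- pliers: Bystander: pliers lying on the table, about 170 mm long; origin under the middle.
- magnet_square: Bystander: red welding magnet, 90 x 20 x 82 mm; origin under its middle.
- spray_can: Bystander: grey spray can, 64 mm diameter, 170 mm high; origin under its middle.
Mind the look-alikes: they are no part of the job. Leave any pink or red look-alike of the part that bears stand_top alone.

How it is judged:
By the outcome, as a careful person would: the job done as asked, in the order asked, and still so for the second after the job is handed in, while the arm keeps its last pose, push and grip.
It also fails if it takes over 43 s, if anything falls off the work surface, if the arm or the gripper's body presses on something with over 40 N, if the wrist force passes 120 N, or if a joint passes its speed limit or range.

ROBOT

A 6-joint arm with a two-finger parallel gripper is mounted at the origin on the work surface. World frame = base frame: x ahead of the robot, y to its left, z up, the work surface at z = 0. Lengths are in mm, angles in rad, forces in N, time in s.
With the tool pointing down it reaches from about 325 to 900 mm from the base axis. Payload 6.1 kg.
Tool frame: the origin (TCP) lies between the finger pads, 19 mm behind the fingertips; this is the grasp point; x points along the fingers, z is the direction in which the jaws open and shut, and the axes are right-handed (so a half turn about x gives the same grasp; the last joint's range is limited). The gripper opens to 85 mm and grips with 20 to 120 N. Pads are 22 mm wide; open, the fingers measure 114 mm over their backs; the gripper's body (76 mm by 85 mm) begins 54 mm behind the grasp point. The pads swing forward as they close: fully open they stand 13 mm farther back than shut.
Start: joints at [-1.339, 0.22, 1.526, -0, 1.395, -0.126], TCP at [218.877, -585.413, 250] pointing down, gripper open.
Joint ranges: [-2.98, 2.98], [-0.91, 2.08], [0.09, 2.57], [-1.24, 4.39], [0.2, 2.65], [-2.68, 2.68]. Speed limits (rad/s): [2.57, 2.57, 3.01, 3.14, 3.14, 3.14].

INTERFACE

Orientations are given as a unit quaternion [x, y, z, w].
In Python, from cell import monitor, optics, workorder, spotter gives the robot as it stands.
- The arm moves only by the tool step_arm, never from a script. Its arguments are lists of equal length, an entry for each row: "fingers": the opening, from 0 (shut) to 1 (fully open); "travel": the shift along the tool's x, y, z in mm, a list of three; "twist": the turn about the tool's x in degrees. A call has 1 to 8 rows; each row shifts and turns the commanded pose from where the row before left it, along the tool's axes as they then stand; what a row does not reach is not made up. A row lasts 1/8 s, in which the tool goes at most 62.5 mm and 10.7 degrees, less where a joint would pass 70% of its speed; a pose out of reach is approached as far as the arm can. A call with a gripper value outside its range is refused whole. The fingers move at their own pace and stop on an object; "force" is the grip in N (left out, the last holds). Time passes only in rows, so rows that do not move let the fingers close. It gives the time, the measured TCP pose, the force and the opening at its end, in the units of the state.
- monitor.state(): the state, without advancing time (a new reading comes with each control period).
- optics.grab_frame(name): name is "scene" or "top" or "wrist"; returns a dict with "image" (480x640x3 uint8, blue, green, red), "z_map" (480x640 float32, mm along the optical axis (not along the pixel's ray), 0 where there is no reading), "mtx" (3x3 intrinsics, pixels), "rvec" (rotation vector, rad) and "tvec" (3), from world to camera coordinates, as OpenCV has them. Camera axes: x right, y down, z forward; pixel columns grow to the right and rows downward; lengths in mm; the calibration is good to about 2 mm. A picture is of the moment at which its call begins.
- workorder.finish_job(): hands the job in, once; it reports no verdict.
Trained networks look in a picture, given as the dict that the camera call returned (one of the last four; its "shot" number tells which), for a name from the list of things; names that differ only in an ending like _2 or _b are one class to them, and where a whole thing is asked for, a point or a joint stands for the part that bears it (a point fixed in the world has none). Each returns a list of dicts, best first, with "confidence" (0 to 1); they miss things now and then, are a little off and sometimes report something else, mostly with a low value. They report only what shows in the picture. A call takes as long as a camera call. They do not tell look-alikes from the thing itself.
- spotter.outline_of(picture, target): "region" (480x640 bool, what is visible of it) and "box" ([left, top, width, height] in pixels, round what is visible of it).
- spotter.mark_of(picture, target): "uv" ([column, row] in pixels: a listed point, or the origin of a listed thing).
The state is a dict: "time": time; "joint_pos": joint angles; "qd": joint speeds; "joint_efforts": joint torques, N m; "ee_pos": TCP position; "tcp_rot": TCP orientation; "force": force on the tool from outside, world axes, zero at the start; "torque": the same for the moment, N m; "grip_width": finger opening in mm.
Only numpy, scipy, OpenCV 4.12 (cv2) and the standard library are available. Lean on these libraries where they do the work, as an engineer would, in place of code of your own. Each camera call takes 0.05 s, during which the arm holds its last target. There are 200 camera calls.

## Working session

There is one attempt and no reset: what is moved stays moved. The work goes in short steps, Python scripts to look and compute and a tool call to move; the robot and the scene stay as the last step left them, time stands still between calls to the robot, and variables do not carry over. Pictures are saved under pics/ and viewed, about 8 in all and at most 12, crops included, and the job is handed in when it is done.

Besides the shell and the picture viewer there is one more tool, called after "Emit:" as name(argument=value, ...), one argument or row to a line, values as JSON. step_arm: Moves the arm, as the interface text tells. Its arguments: {"type":"object","properties":{"fingers":{"type":"array"},"travel":{"type":"array"},"twist":{"type":"array"},"force":{"type":"number"}},"required":["fingers","travel","twist"]}

```bash
ls; mkdir -p pics
cat > h.py <<'E'
import numpy as np, cv2
from cell import monitor, optics, workorder, spotter
def cam(f):
    R,_=cv2.Rodrigues(np.array(f["rvec"],float)); return R,np.array(f["tvec"],float).ravel(),np.array(f["mtx"])
def ray(f,uv):
    R,t,K=cam(f); d=R.T@np.linalg.inv(K)@np.array([uv[0],uv[1],1.]); return -R.T@t,d
def atz(f,uv,z):
    o,d=ray(f,uv); return o+d*(z-o[2])/d[2]
def depth(f,uv):
    o,d=ray(f,uv); z=f["z_map"][int(round(uv[1])),int(round(uv[0]))]; return o+d*z
def proj(f,P):
    return cv2.projectPoints(np.array(P,float).reshape(-1,1,3),np.array(f["rvec"],float),np.array(f["tvec"],float),np.array(f["mtx"]),None)[0].reshape(-1,2)
E
python3 - <<'E'
from h import *
print(monitor.state())
for n in ("scene","top"):
    f=optics.grab_frame(n); cv2.imwrite(f"pics/{n}0.png",f["image"])
    print(n,"campos",ray(f,(320,240))[0].round())
    for t in ("gantry","pivot","grip","trolley","hub","hub_foot","stand_top"):
        for m in spotter.mark_of(f,t)[:3]:
            print(t,np.round(m["uv"],1),round(m["confidence"],2),depth(f,m["uv"]).round())
E
```

```text
pics
{'time': 0.0, 'joint_pos': array([-1.33908136e+00,  2.21225625e-01,  1.52758424e+00, -3.24450045e-05,
        1.39468612e+00, -1.26097407e-01]), 'qd': array([0.00102486, 0.00182927, 0.00246245, 0.00177566, 0.0010198 ,
       0.00018107]), 'joint_efforts': array([-2.45847485e-03, -4.96901608e+01, -3.89401925e+01, -3.46484194e-04,
        1.12707706e-02,  9.77290227e-06]), 'ee_pos': array([ 218.75167417, -584.87759102,  248.91373015]), 'tcp_rot': array([ 0.40348262,  0.58150485, -0.4025993 ,  0.58048918]), 'force': array([-0.92849466, -0.25678139, -0.2651181 ]), 'torque': array([-0.04132479, -0.00850651,  0.0234247 ]), 'grip_width': 85.39501684261663}
scene campos [ 590.  668. 1359.]
gantry [285.1 389. ] 0.93 [623. 421. 435.]
pivot [271.4 327. ] 0.81 [639. 312. 434.]
grip [331. 143.] 0.59 [ 450. -424.   -0.]
trolley [283.3 142.5] 0.76 [ 593. -110.  404.]
hub_foot [291.7 221.3] 0.59 [588. -98. 102.]
stand_top [288.6 268.9] 0.92 [607.   9.  44.]
stand_top [369.7 247.9] 0.8 [391. -32.  45.]
stand_top [355.  180.5] 0.55 [ 402. -250.   44.]
top campos [ 330.   50. 1370.]
gantry [246.7 237.7] 0.98 [613. 289. 103.]
pivot [211.  198.4] 0.76 [630. 309. 435.]
grip [439.7 279.1] 0.86 [ 463. -242.  246.]
trolley [402.8 223.9] 0.85 [ 570. -123.  414.]
hub [402.5 225.7] 0.6 [ 566. -122.  413.]
hub_foot [387.1 246. ] 0.72 [ 577. -126.  127.]
stand_top [360.2 310.3] 0.82 [396. -48.  46.]
stand_top [426.5 308.1] 0.6 [ 400. -249.   45.]
stand_top [341.8 244.6] 0.56 [599.   3.  48.]
```

View pics/scene0.png

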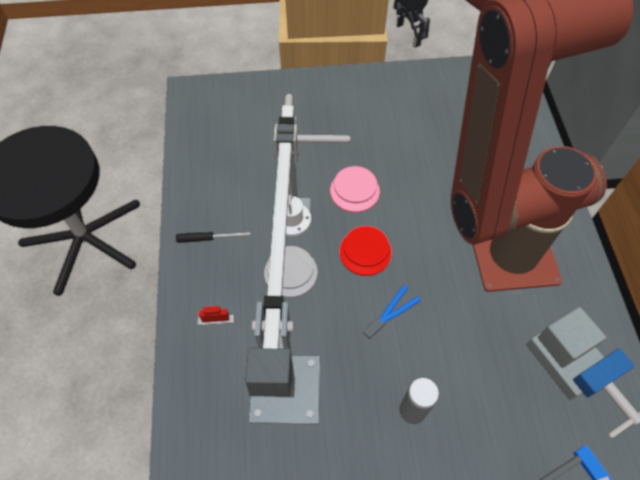

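View pics/top0.png

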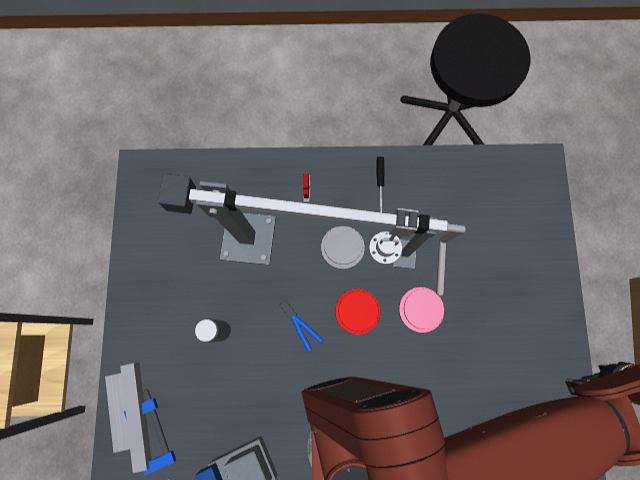

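The scene shows the boom running from the mast (270,370 in scene) towards -y. The trolley is at (287,130), the cross handle at (325,138), the grey stand at (290,270), and the red and pink look-alikes beside it. Next I'll fit the gantry pose.

Run:
```python
from h import *
from scipy.spatial.transform import Rotation as Ro
st=monitor.state(); print(Ro.from_quat(st["tcp_rot"]).as_matrix().round(3))
for n in ("scene","top"):
    f=optics.grab_frame(n); R,t,K=cam(f)
    v,u=np.mgrid[0:480,0:640]; z=f["z_map"]
    P=((np.linalg.inv(K)@np.stack([u*z,v*z,z]).reshape(3,-1)).T-t)@R
    P=P.reshape(480,640,3); ok=z>0
    box=ok&(P[...,0]>380)&(P[...,0]<760)&(P[...,1]>-420)&(P[...,1]<420)
    # boom top: bright, z 370..460
    b=box&(P[...,2]>370)&(P[...,2]<450)&(f["image"].min(-1)>150)
    q=P[b]; c=np.polyfit(q[:,1],q[:,0],1); 
    for _ in range(3):
        r=q[:,0]-np.polyval(c,q[:,1]); q=q[abs(r)<14]; c=np.polyfit(q[:,1],q[:,0],1)
    print(n,"boom x=",c,len(q),"y",np.percentile(q[:,1],[1,99]),"z fit",np.polyfit(q[:,1],q[:,2],1))
    h=box&(P[...,2]>232)&(P[...,2]<252)&(P[...,1]<-180)&(P[...,0]<545)
    q=P[h]; 
    if len(q)>20:
        m=np.median(q[:,1]); q=q[abs(q[:,1]-m)<40]
        print("handle",len(q),"x",np.percentile(q[:,0],[1,99]),"y=f(x)",np.polyfit(q[:,0],q[:,1],1),"mean",q.mean(0),"ztop",np.percentile(q[:,2],95))
    p=box&(P[...,2]>7)&(P[...,2]<17)&(P[...,1]>180)&(P[...,0]>500)
    if p.sum()>50:
        q=P[p][:,:2].astype(np.float32); print("plate",len(q),cv2.minAreaRect(q))
    s=box&(P[...,2]>40)&(P[...,2]<50)&(P[...,0]>530)&(P[...,0]<680)&(abs(P[...,1])<90)
    q=P[s][:,:2].astype(np.float32); print("stand",len(q),cv2.minEnclosingCircle(q),q.mean(0))
```

```text
[[ 0.     0.937  0.35 ]
 [-0.     0.35  -0.937]
 [-1.    -0.     0.   ]]
scene boom x= [1.14245576e-01 6.01415292e+02] 2702 y [-256.88973632  346.5766633 ] z fit [9.22987849e-02 4.06928261e+02]
handle 332 x [426.90677758 543.09853248] y=f(x) [-1.03569253e-01 -1.93362230e+02] mean [ 484.36681914 -243.52773962  244.33121349] ztop 250.02956210680318
plate 2600 ((633.3157958984375, 301.0392761230469), (248.01528930664062, 231.3444366455078), 0.272297739982605)
stand 970 ((600.4129028320312, 0.7137618064880371), 61.72126770019531) [586.96545    4.594296]
top boom x= [1.17519311e-01 5.98821811e+02] 2330 y [-262.03949637  352.22833615] z fit [9.40952182e-02 4.06418086e+02]
handle 323 x [424.56667458 543.03391051] y=f(x) [-1.15693257e-01 -1.90533586e+02] mean [ 483.0318559  -246.41711433  244.97062484] ztop 249.76878790586025
plate 1586 ((612.345947265625, 302.6068115234375), (215.94070434570312, 219.6142120361328), 3.598132371902466)
stand 1028 ((600.433349609375, 0.37796154618263245), 59.96860122680664) [6.0005261e+02 1.4563395e-01]
```

Emit:
step_arm(
  fingers=[1, 1, 1, 1, 1, 1, 1, 1],
  travel=[
    [-20, 0, 0],
    [-25, 0, 0],
    [-25, 0, 0],
    [0, 20, -35],
    [0, 26, -46],
    [0, 26, -46],
    [0, 26, -46],
    [0, 26, -46],
  ],
  twist=[9, 9, 9.1, 0, 0, 0, 0, 0],
)

```text
time: 1.9
ee_pos: [368.0, -380.7, 320.2]
tcp_rot: [0.528, 0.47, -0.528, 0.471]
force: [0.5, 1.1, 0.1]
grip_width: 85.6
```

Emit:
step_arm(
  fingers=[1, 1, 1, 1, 1, 1],
  travel=[
    [0, 26, -46],
    [0, 26, -46],
    [0, 20, -34],
    [0, 12, -23],
    [0, 0, 0],
    [0, 0, 0],
  ],
  twist=[0, 0, 0, 0, 0, 0],
)

```text
time: 2.65
ee_pos: [467.5, -244.2, 320.0]
tcp_rot: [-0.528, -0.47, 0.528, -0.47]
force: [-0.5, 0.4, 0.8]
grip_width: 85.2
```

Run:
```python
from h import *
from scipy.spatial.transform import Rotation as Ro
st=monitor.state(); print(st["time"],st["ee_pos"],st["force"]); print(Ro.from_quat(st["tcp_rot"]).as_matrix().round(3))
f=optics.grab_frame("wrist"); cv2.imwrite("pics/w1.png",f["image"])
print(proj(f,[[464,-243,238],[468,-243,238],[600,0,45]]))
for m in spotter.mark_of(f,"grip"): print(m["uv"],m["confidence"],depth(f,m["uv"]),atz(f,m["uv"],238))
R,t,K=cam(f)
v,u=np.mgrid[0:480,0:640]; z=f["z_map"]
P=((np.linalg.inv(K)@np.stack([u*z,v*z,z]).reshape(3,-1)).T-t)@R
q=P[(z.ravel()>0)&(abs(P[:,2]-240)<14)&(abs(P[:,1]+243)<40)&(P[:,0]>400)&(P[:,0]<545)]
print(len(q)); 
if len(q): print(np.percentile(q,[1,50,99],axis=0).round(1),np.polyfit(q[:,0],q[:,1],1))
```

```text
2.65 [ 467.52692814 -244.17561253  320.03886713] [-0.46475379  0.43514645  0.76365864]
[[-0.     0.993 -0.115]
 [-0.    -0.115 -0.993]
 [-1.    -0.     0.   ]]
[[320.91603096 261.81195302]
 [320.05951588 254.79507231]
 [ 39.64847473  76.95701374]]
[327.0, 247.3] 0.77 [ 474.73276209 -247.35227206  246.9782922 ] [ 471.7564899  -247.12948307  238.        ]
7960
[[ 427.7 -261.6  239. ]
 [ 493.2 -248.4  245.5]
 [ 544.1 -234.9  247.8]] [-1.14090030e-01 -1.92433111e+02]
```

Emit:
step_arm(
  fingers=[1, 1, 1, 0.1, 0.1, 0.1, 0.1, 0.1],
  travel=[
    [30, 2, 2],
    [32, 0, 0],
    [20, 0, 0],
    [0, 0, 0],
    [0, 0, 0],
    [0, 0, 0],
    [0, 0, 0],
    [0, 0, 0],
  ],
  twist=[0, 0, 0, 0, 0, 0, 0, 0],
  force=40,
)

```text
time: 3.75
ee_pos: [470.0, -246.0, 239.3]
tcp_rot: [0.528, 0.47, -0.528, 0.471]
force: [-1.6, 2.0, 5.8]
grip_width: 16.5
```

```bash
cat > est.py <<'E'
from h import *
import json,os
gy=np.array([0.115,0.9934]); gx=np.array([0.9934,-0.115]); P0=np.array([632.,307.5])
def cloud(f):
    R,t,K=cam(f); v,u=np.mgrid[0:480,0:640]; z=f["z_map"].ravel()
    P=((np.linalg.inv(K)@np.stack([u.ravel()*z,v.ravel()*z,z])).T-t)@R
    ok=z>0; P=P[ok]; d=P[:,:2]-P0
    return np.c_[d@gx,-d@gy,P[:,2]]      # across, distance from pivot, height
def measure(name,th):
    f=optics.grab_frame(name); C=cloud(f); x,s,z=C.T
    zc=420+s*np.tan(th)   # boom centre height
    tr=(abs(x)>15)&(abs(x)<50)&(abs(z-zc)<45)&(s>60)&(s<490)
    hb=(abs(x)<58)&(z>75+0*s)&(z<165)&(s>40)&(s<495)
    fl=hb
    out={}
    for k,m in (("tr",tr),("hub",hb)):
        q=s[m]
        if len(q)<15: out[k]=None; continue
        med=np.median(q); q=q[abs(q-med)<65]
        out[k]=(len(q),*np.percentile(q,[3,50,97]).round(1),round(float(z[m].mean()),1))
    return f,out
E
python3 - <<'E'
from est import *
for n in ("top","scene"):
    st=monitor.state(); print(st["time"],st["ee_pos"].round(2),st["force"].round(1),st["grip_width"])
    f,o=measure(n,-.09); print(n,o); cv2.imwrite(f"pics/{n}2.png",f["image"])
    C=cloud(f); m=(abs(C[:,0])<60)&(C[:,1]>340)&(C[:,1]<500)&(C[:,2]>60)
    q=C[m]; H,_,_=np.histogram2d(q[:,2],q[:,1],bins=[np.arange(60,460,20),np.arange(340,501,10)]); print(H.astype(int))
    for t in("hub","trolley"):
        for m in spotter.mark_of(f,t)[:2]: print(t,m)
print(monitor.state()["time"],monitor.state()["ee_pos"])
E
```

```text
3.75 [ 470.04 -246.04  239.28] [-1.6  2.   5.8] 16.47947881523491
top {'tr': (364, np.float64(415.6), np.float64(441.7), np.float64(479.8), 393.5), 'hub': (471, np.float64(399.0), np.float64(433.1), np.float64(474.1), 110.5)}
[[ 0  0  0  0  6 54 77 57 36 35 26 26 34 51 26 11]
 [ 0  0  0  0  0  0  6  7  5  7  4  3  0  1  0  9]
 [ 0  0  0  0  0  0  5  7  6  5  4  2  0  0  0  8]
 [ 0  0  0  0  0  0  3 41 50 58 50 42 14  0  0  9]
 [ 0  0  0  0  0  0  0  4  0  0  0  3  2  0  0 10]
 [ 0  0  0  0  0  0  0 10  5  0  0  6  4  0  0 12]
 [ 0  0  0  0  0  0  0  0  7  8  5  5  0  0  0 12]
 [ 0  0  0  0  0  0  0  0  0  6  2  0  0  0  0 14]
 [ 0  0  0  0  0  0  0  0  0  7  0  0  0  0  0 13]
 [ 0  0  0  0  0  0  0  0  0  5  1  0  0  0  0 12]
 [ 0  0  0  0  0  0  0  0  0  0  0  0  0  0  0 10]
 [ 0  0  0  0  0  0  0  0  0  0  0  0  0  0  0  7]
 [ 0  0  0  0  0  0  0  0  0  0  0  0  0  0  0  4]
 [ 0  0  0  0  0  0  0  0  0  0  1  0  0  0  0  3]
 [ 0  0  0  0  0  0  0  7  9 14 10 10  2  3  4  9]
 [ 2  3  2  3  5  5  4 18 11  7 12 10  5  9  8 10]
 [ 9 13 16 28 21 36 45 54 15 10 49 11  5 47 22 26]
 [44 39
[... 1243 characters left out ...]
  0   0   3]
 [  0   0   0   0   0   0   0   0   0   0   0   0   0   0   0  12]
 [  0   0   0   0   0   0   0   0   0   0   0   0   0   0   0   4]
 [  0   0   0   0   0   0   0   0   0   0   0   1   0   0   0   0]
 [  0   0   0   0   0   0   0  32  12  23   2   3   1   0   0   0]
 [  0   0   3   0   0   0   4  30   1   9  10   1   0   0   0   2]
 [  0   0  11   9  15  20  32  67  30   1   1   7   4   2   2   9]
 [ 46  43  39  32  34  20   8  54 132  44  77 103  23  39  50  26]
 [  0   0   0   0   0   0   0   0   4   0   0   0   0   0   0   0]]
trolley {'uv': [285.3, 142.7], 'confidence': 0.97}
trolley {'uv': [410.8, 410.4], 'confidence': 0.64}
4.05 [ 470.02350265 -246.05240544  239.25800923]
```

Emit:
step_arm(
  fingers=[0.1, 0.1, 0.1, 0.1, 0.1, 0.1, 0.1, 0.1],
  travel=[
    [-3, 0, 0.9],
    [-7, 0, 2.1],
    [-8, 0, 2.3],
    [-8, 0, 2.2],
    [-7, 0, 1.9],
    [-6, 0, 1.5],
    [-4, 0, 1],
    [-2, 0, 0.5],
  ],
  twist=[0, 0, 0, 0, 0, 0, 0, 0],
)

```text
time: 5.05
ee_pos: [468.6, -257.5, 280.9]
tcp_rot: [0.528, 0.471, -0.527, 0.47]
force: [7.6, 0.4, -10.5]
grip_width: 16.5
```

```bash
cat > est.py <<'E'
from h import *
gy=np.array([0.115,0.9934]); gx=np.array([0.9934,-0.115]); P0=np.array([632.,307.5])
Z0=290.9
def theta(): return (monitor.state()["ee_pos"][2]-Z0)/580
def cloud(f):
    R,t,K=cam(f); v,u=np.mgrid[0:480,0:640]; z=f["z_map"].ravel()
    P=((np.linalg.inv(K)@np.stack([u.ravel()*z,v.ravel()*z,z])).T-t)@R
    d=P[z>0]; e=d[:,:2]-P0
    return np.c_[e@gx,-e@gy,d[:,2]]
def win(q,w):
    if len(q)<15: return None
    g=np.arange(80,480,1.); n=np.array([(abs(q-c)<w/2).sum() for c in g]); b=g[n>=n.max()*0.985]
    return round(float(b.mean()),1),int(n.max())
def measure(name,th):
    T=monitor.state()["time"]; f=optics.grab_frame(name); x,s,z=cloud(f).T
    zc=420+s*np.tan(th); h=z-zc+322
    tr=s[(abs(x)>16)&(abs(x)<45)&(abs(z-zc)<45)&(s>60)&(s<468)]
    hb=s[(abs(x)<45)&(h>58)&(h<90)&(s>40)&(s<480)]
    return f,T,win(tr,52),win(hb,62)
E
python3 - <<'E'
from est import *
st=monitor.state(); print(st["time"],st["ee_pos"].round(2),st["force"].round(1),theta())
for n in ("top","scene"):
    f,T,a,b=measure(n,theta()); print(n,T,a,b); cv2.imwrite(f"pics/{n}3.png",f["image"])
    C=cloud(f); m=(abs(C[:,0])<9)&(C[:,1]>80)&(C[:,1]<400)&(abs(C[:,2]-430)<40); print("slope",np.polyfit(C[m,1],C[m,2],1))
    m=(abs(C[:,0])<50)&(C[:,1]>340)&(C[:,1]<480)&(C[:,2]>80)&(C[:,2]<400);q=C[m]
    print(np.histogram2d(q[:,2],q[:,1],bins=[np.arange(80,400,20),np.arange(340,481,10)])[0].astype(int))
E
```

```text
5.05 [ 468.55 -257.52  280.86] [  7.6   0.4 -10.5] -0.0173062471035965
top 5.05 (442.5, 338) (442.0, 283)
slope [-1.86913372e-02  4.30702215e+02]
[[ 0  0  0  0  0  6  4  4  4  3  2  1  2  2]
 [ 0  0  0  0  0 21 70 81 43 34 27 29 26 42]
 [ 0  0  0  0  0  0  0  6  7  6  4  3  2  0]
 [ 0  0  0  0  0  0  0 15 14 25 24 11  6  0]
 [ 0  0  0  0  0  0  0 13 38 41 42 39 30  2]
 [ 0  0  0  0  0  0  0  3  1  0  0  0  6  0]
 [ 0  0  0  0  0  0  0  3 12  6  3 10  8  0]
 [ 0  0  0  0  0  0  0  0  0  4  3  0  0  0]
 [ 0  0  0  0  0  0  0  0  0  3  5  0  0  0]
 [ 0  0  0  0  0  0  0  0  0  4  4  0  0  0]
 [ 0  0  0  0  0  0  0  0  0  0  4  0  0  0]
 [ 0  0  0  0  0  0  0  0  0  0  0  0  0  0]
 [ 0  0  0  0  0  0  0  0  0  0  0  0  0  0]
 [ 0  0  0  0  0  0  0  0  0  0  0  0  0  0]
 [ 0  0  0  0  0  0  0  1  4  5  7  4  2  0]]
scene 5.1 (439.0, 290) (440.5, 232)
slope [-1.98116782e-02  4.33969337e+02]
[[ 0  0  0  0  0 23 12  6  2  2  0  1  0  1]
 [ 0  0  0  0  0 30 68 82 45 30 24 24 20  9]
 [ 0  0  0  0  0  0  0 47 11  5  0  0  0  0]
 [ 0  0  0  0  0  0  0 49 26 13  7  9  6  1]
 [ 0  0  0  0  0  0  0 25 27 35 31 20 19  1]
 [ 0  0  0  0  0  0  0 15  1  0  0  0  3  0]
 [ 0  0  0  0  0  0  0  9 18  9  0  0  0  0]
 [ 0  0  0  0  0  0  0  0  1 15  3  0  0  0]
 [ 0  0  0  0  0  0  0  0  0  9  3  0  0  0]
 [ 0  0  0  0  0  0  0  0  0  6  2  0  0  0]
 [ 0  0  0  0  0  0  0  0  0  3  3  0  0  0]
 [ 0  0  0  0  0  0  0  0  0  0  0  0  0  0]
 [ 0  0  0  0  0  0  0  0  0  0  0  0  0  0]
 [ 0  0  0  0  0  0  0  0  0  0  0  0  0  0]
 [ 0  0  0  0  0  0  0 15  1  8  5  5  0  0]]
```

```bash
cat > mpc.py <<'E'
from est import *
import json,os,sys
from scipy.optimize import least_squares
G,M,l,DT=9.81,.9,.2485,.005
TGT=.3075; BIAS={"top":(2.5,2.6),"scene":(-1.,1.)}
LOG="log.json"
def load(): return json.load(open(LOG)) if os.path.exists(LOG) else {"cmd":[[0,283.],[5.05,283.]],"meas":[]}
def sim(x0,t0,t1,cmd,off,m=.5,tau=.06,F=.05):
    "cmd: [[t,z],...] linear between; off: mm added to z; returns T, X rows (s,v,phi,om)"
    T=np.arange(t0,t1+DT/2,DT); ct,cz=np.array(cmd).T
    u=np.interp(T-tau,ct,cz); th=(u+off-Z0)/580
    s,v,p,w=x0; X=np.empty((len(T),4))
    for i,a in enumerate(th):
        X[i]=s,v,p,w
        acc=(m*G*p-(M+m)*G*a-F*np.tanh(v/.004)-.25*v)/M
        al=(-G*p-acc)/l-.05*w
        v+=acc*DT; w+=al*DT; s+=v*DT; p+=w*DT
        if s>.44: s=.44; v=min(v,0.)
    return T,X
def look(L):
    for n in ("top","scene"):
        f,t,a,b=measure(n,theta())
        L["meas"].append([t,n,a and a[0],b and b[0]])
    json.dump(L,open(LOG,"w")); return f
def estimate(L,win=2.6,now=None):
    ms=[q for q in L["meas"] if q[0]>now-win]; t0=ms[0][0]-.01
    x0=np.array([ms[0][2]/1e3-.001,0,0,0]); x0[0]=min(x0[0],.44)
    def res(p):
        T,X=sim(p[:4],t0,now,L["cmd"],p[4],p[5])
        r=[]
        for t,n,a,b in ms:
            i=int(round((t-t0)/DT)); s,_,ph,_=X[min(i,len(X)-1)]
            if a: r.append((a-BIAS[n][0]-1e3*s)/2.5)
            if b: r.append((b-BIAS[n][1]-1e3*(s+.215*ph))/2.5)
        return np.r_[r,p[1]/.15,p[2]/.05,p[3]/.4,(p[4]+1.8)/1.2,(p[5]-.5)/.06]
    o=least_squares(res,np.r_[x0,-1.8,.5],x_scale=[.01,.05,.01,.1,1,.1],diff_step=1e-4)
    X=sim(o.x[:4],t0,now,L["cmd"],o.x[4],o.x[5])[1][-1]
    print("rms",np.sqrt(np.mean(res(o.x)[:-5]**2)).round(2),"off",o.x[4].round(2),"m",o.x[5].round(2)); return X,o.x[4],o.x[5]
def plan(x,now,cmd,off,m,N,zf=None,lim=14):
    zl=Z0-off; z0=cmd[-1][1]; base=cmd+[[now,z0]]
    def traj(u,tail=.4):
        c=base+[[now+.125*(i+1),z] for i,z in enumerate(u)]
        return sim(x,now,now+.125*N+tail,c,off,m)
    def res(u):
        T,X=traj(u); k=X[-80:] ; e=np.r_[(k[::20,0]-TGT)/.002,k[::20,1]/.01,k[::20,2]/.004,k[::20,3]/.03]
        return np.r_[e,np.diff(np.r_[z0,u])*.25,(u[-1]-zl)*3,X[::15,2]*12,np.maximum(abs(u-zl)-lim,0)*3]
    o=least_squares(res,np.full(N,zl),diff_step=1e-3,max_nfev=40)
    u=np.round(o.x*2)/2; T,X=traj(u)
    print("now s %.1f v %.0f phi %.3f om %.2f"%(x[0]*1e3,x[1]*1e3,x[2],x[3]),"zlevel cmd %.1f"%zl)
    print("z rows",u.tolist()); zz=np.r_[z0,u]
    def gyz(z): a=(z+off-Z0)/580; return 580*np.cos(a)+130*np.sin(a)
    print("travel",[[round(-d,1),0,round(float(e),1)] for d,e in zip(np.diff(zz),np.diff(gyz(zz)))])
    k=[min(int(.125*(i+1)/DT),len(X)-1) for i in range(N)]
    print("pred s",(X[k,0]*1e3).round().tolist(),"end",X[-1].round(3),"maxphi",abs(X[:,2]).max().round(3)); return u
def addcmd(L,tstart,zs):
    L["cmd"].append([tstart,L["cmd"][-1][1]])
    for i,z in enumerate(zs): L["cmd"].append([tstart+.125*(i+1),z])
    json.dump(L,open(LOG,"w"))
E
python3 - <<'E'
from mpc import *
st=monitor.state(); print(st["time"],st["ee_pos"].round(2))
L=load(); json.dump(L,open(LOG,"w"))
plan([.44,0,0,0],st["time"],L["cmd"],-1.8,.5,18)
E
```

```text
5.15 [ 468.54 -257.54  280.9 ]
now s 440.0 v 0 phi 0.000 om 0.00 zlevel cmd 292.7
z rows [291.5, 298.0, 301.0, 302.5, 304.0, 305.5, 305.5, 303.5, 299.0, 294.5, 290.5, 288.5, 288.0, 287.5, 286.5, 286.0, 287.5, 292.5]
travel [[np.float64(-8.5), 0, 2.0], [np.float64(-6.5), 0, 1.4], [np.float64(-3.0), 0, 0.6], [np.float64(-1.5), 0, 0.3], [np.float64(-1.5), 0, 0.3], [np.float64(-1.5), 0, 0.3], [np.float64(-0.0), 0, 0.0], [np.float64(2.0), 0, -0.4], [np.float64(4.5), 0, -0.9], [np.float64(4.5), 0, -1.0], [np.float64(4.0), 0, -0.9], [np.float64(2.0), 0, -0.5], [np.float64(0.5), 0, -0.1], [np.float64(0.5), 0, -0.1], [np.float64(1.0), 0, -0.2], [np.float64(0.5), 0, -0.1], [np.float64(-1.5), 0, 0.4], [np.float64(-5.0), 0, 1.1]]
pred s [440.0, 440.0, 438.0, 434.0, 428.0, 422.0, 414.0, 405.0, 392.0, 377.0, 361.0, 348.0, 337.0, 327.0, 319.0, 312.0, 307.0, 305.0] end [ 0.305 -0.    -0.002  0.012] maxphi 0.038
```

Measured sag is about -2.1 mm, which fits the plan. I'll run the first 8 rows and then look again.

Emit:
step_arm(
  fingers=[0.1, 0.1, 0.1, 0.1, 0.1, 0.1, 0.1, 0.1],
  travel=[
    [-8.5, 0, 2],
    [-6.5, 0, 1.4],
    [-3, 0, 0.6],
    [-1.5, 0, 0.3],
    [-1.5, 0, 0.3],
    [-1.5, 0, 0.3],
    [0, 0, 0],
    [2, 0, -0.4],
  ],
  twist=[0, 0, 0, 0, 0, 0, 0, 0],
)

```text
time: 6.15
ee_pos: [468.0, -262.1, 301.2]
tcp_rot: [0.528, 0.471, -0.527, 0.47]
force: [6.5, 0.4, -10.7]
grip_width: 16.5
```

```bash
cat > go.py <<'E'
from mpc import *
# usage: go.py tstart N z1 z2 ...
L=load(); addcmd(L,float(sys.argv[1]),[float(a) for a in sys.argv[3:]])
st=monitor.state(); print(st["time"],"z",st["ee_pos"][2].round(2),"F",st["force"].round(1),"cmd",L["cmd"][-1])
f=look(L); now=monitor.state()["time"]; print(L["meas"][-2:],"zend",monitor.state()["ee_pos"][2].round(2))
X,off,m=estimate(L,now=now); plan(X,now,L["cmd"],off,m,int(sys.argv[2])); print("tnow",now)
E
python3 go.py 5.15 10 291.5 298.0 301.0 302.5 304.0 305.5 305.5 303.5
```

```text
6.15 z 301.24 F [  6.5   0.4 -10.7] cmd [6.15, 303.5]
[[6.15, 'top', 410.5, 412.5], [6.2, 'scene', 404.5, 404.5]] zend 300.94
rms 0.23 off -1.8 m 0.5
now s 401.2 v -83 phi -0.009 om -0.07 zlevel cmd 292.7
z rows [298.0, 294.5, 292.5, 291.5, 289.5, 286.5, 285.0, 285.0, 288.0, 292.5]
travel [[np.float64(5.5), 0, -1.2], [np.float64(3.5), 0, -0.8], [np.float64(2.0), 0, -0.4], [np.float64(1.0), 0, -0.2], [np.float64(2.0), 0, -0.5], [np.float64(3.0), 0, -0.7], [np.float64(1.5), 0, -0.4], [np.float64(-0.0), 0, 0.0], [np.float64(-3.0), 0, 0.7], [np.float64(-4.5), 0, 1.0]]
pred s [389.0, 374.0, 360.0, 348.0, 338.0, 329.0, 320.0, 313.0, 309.0, 307.0] end [ 0.308  0.    -0.     0.005] maxphi 0.033
tnow 6.25
```

Emit:
step_arm(
  fingers=[0.1, 0.1, 0.1, 0.1],
  travel=[
    [5.5, 0, -1.2],
    [3.5, 0, -0.8],
    [2, 0, -0.4],
    [1, 0, -0.2],
  ],
  twist=[0, 0, 0, 0],
)

```text
time: 6.75
ee_pos: [468.3, -259.5, 289.5]
tcp_rot: [0.528, 0.471, -0.527, 0.47]
force: [5.8, 0.8, -8.8]
grip_width: 16.6
```

```bash
python3 - <<'E'
import json
L=json.load(open("log.json")); L["meas"]=[[5.05,"top",442.5,442.0],[5.1,"scene",439.0,440.5]]+L["meas"]; json.dump(L,open("log.json","w"))
E
python3 go.py 6.25 8 298 294.5 292.5 291.5
```

```text
6.75 z 289.52 F [ 5.8  0.8 -8.8] cmd [6.75, 291.5]
[[6.75, 'top', 352.0, 348.5], [6.8, 'scene', 345.5, 341.5]] zend 289.57
rms 0.48 off -2.97 m 0.52
now s 340.9 v -72 phi -0.026 om -0.18 zlevel cmd 293.9
z rows [287.5, 285.0, 287.0, 292.0, 296.0, 296.5, 294.0, 294.0]
travel [[np.float64(4.0), 0, -0.9], [np.float64(2.5), 0, -0.6], [np.float64(-2.0), 0, 0.5], [np.float64(-5.0), 0, 1.2], [np.float64(-4.0), 0, 0.9], [np.float64(-0.5), 0, 0.1], [np.float64(2.5), 0, -0.6], [np.float64(-0.0), 0, 0.0]]
pred s [332.0, 322.0, 315.0, 311.0, 310.0, 310.0, 309.0, 308.0] end [ 0.307 -0.    -0.    -0.002] maxphi 0.037
tnow 6.85
```

Emit:
step_arm(
  fingers=[0.1, 0.1, 0.1, 0.1],
  travel=[
    [4, 0, -0.9],
    [2.5, 0, -0.6],
    [-2, 0, 0.5],
    [-5, 0, 1.2],
  ],
  twist=[0, 0, 0, 0],
)

```text
time: 7.35
ee_pos: [468.3, -259.7, 290.4]
tcp_rot: [0.528, 0.471, -0.527, 0.47]
force: [6.4, 1.8, -7.0]
grip_width: 16.8
```

```bash
python3 go.py 6.85 8 287.5 285 287 292
```

```text
7.35 z 290.42 F [ 6.4  1.8 -7. ] cmd [7.35, 292.0]
[[7.35, 'top', 320.5, 317.5], [7.4, 'scene', 316.5, 313.5]] zend 291.24
rms 0.58 off -3.35 m 0.52
now s 315.4 v -5 phi -0.002 om 0.06 zlevel cmd 294.3
z rows [297.5, 299.0, 297.5, 297.0, 297.0, 296.5, 294.5, 294.5]
travel [[np.float64(-5.5), 0, 1.2], [np.float64(-1.5), 0, 0.3], [np.float64(1.5), 0, -0.3], [np.float64(0.5), 0, -0.1], [np.float64(-0.0), 0, 0.0], [np.float64(0.5), 0, -0.1], [np.float64(2.0), 0, -0.4], [np.float64(-0.0), 0, 0.0]]
pred s [315.0, 315.0, 315.0, 314.0, 313.0, 312.0, 311.0, 309.0] end [ 0.307 -0.001 -0.002 -0.003] maxphi 0.008
tnow 7.45
```

Emit:
step_arm(
  fingers=[0.1, 0.1, 0.1, 0.1],
  travel=[
    [-3, 0, 0.7],
    [-1, 0, 0.2],
    [0, 0, 0],
    [0, 0, 0],
  ],
  twist=[0, 0, 0, 0],
)

```text
time: 7.95
ee_pos: [468.2, -260.7, 294.8]
tcp_rot: [0.528, 0.471, -0.527, 0.47]
force: [7.0, 1.4, -6.7]
grip_width: 16.1
```

```bash
python3 go.py 7.45 8 295 296 296 296
```

```text
7.95 z 294.82 F [ 7.   1.4 -6.7] cmd [7.95, 296.0]
[[7.95, 'top', 313.5, 314.5], [8.0, 'scene', 311.0, 312.5]] zend 294.83
rms 0.65 off -2.6 m 0.49
now s 311.0 v -2 phi 0.011 om -0.03 zlevel cmd 293.5
z rows [296.0, 295.5, 294.5, 293.5, 292.5, 292.5, 293.0, 293.5]
travel [[np.float64(-0.0), 0, 0.0], [np.float64(0.5), 0, -0.1], [np.float64(1.0), 0, -0.2], [np.float64(1.0), 0, -0.2], [np.float64(1.0), 0, -0.2], [np.float64(-0.0), 0, 0.0], [np.float64(-0.5), 0, 0.1], [np.float64(-0.5), 0, 0.1]]
pred s [311.0, 310.0, 309.0, 308.0, 307.0, 307.0, 307.0, 307.0] end [ 0.307 -0.    -0.     0.001] maxphi 0.011
tnow 8.05
```

Emit:
step_arm(
  fingers=[0.1, 0.1, 0.1, 0.1, 0.1, 0.1, 0.1],
  travel=[
    [0, 0, 0],
    [0.5, 0, -0.1],
    [1, 0, -0.2],
    [1, 0, -0.2],
    [1, 0, -0.2],
    [0, 0, 0],
    [-0.5, 0, 0.1],
  ],
  twist=[0, 0, 0, 0, 0, 0, 0],
)

```text
time: 8.93
ee_pos: [468.3, -260.0, 291.8]
tcp_rot: [0.528, 0.471, -0.527, 0.47]
force: [6.1, 1.7, -5.7]
grip_width: 16.6
```

```bash
python3 go.py 8.05 6 296 295.5 294.5 293.5 292.5 292.5 293
```

```text
8.925 z 291.81 F [ 6.1  1.7 -5.7] cmd [8.925, 293.0]
[[8.925, 'top', 303.0, 300.5], [8.975, 'scene', 300.5, 297.0]] zend 291.91
rms 0.46 off -1.8 m 0.51
now s 299.6 v -5 phi -0.012 om 0.00 zlevel cmd 292.7
z rows [287.0, 288.0, 290.5, 291.0, 291.0, 292.5]
travel [[np.float64(6.0), 0, -1.4], [np.float64(-1.0), 0, 0.2], [np.float64(-2.5), 0, 0.6], [np.float64(-0.5), 0, 0.1], [np.float64(-0.0), 0, 0.0], [np.float64(-1.5), 0, 0.3]]
pred s [299.0, 299.0, 300.0, 302.0, 304.0, 305.0] end [ 0.308  0.003  0.004 -0.009] maxphi 0.012
tnow 9.025
```

Run:
```python
from mpc import *
L=load(); now=monitor.state()["time"]; X,off,m=estimate(L,now=now); 
for N in (12,16): plan(X,now,L["cmd"],off,m,N)
```

```text
rms 0.46 off -1.8 m 0.51
now s 299.6 v -5 phi -0.012 om 0.00 zlevel cmd 292.7
z rows [291.5, 290.5, 290.0, 290.0, 291.0, 291.0, 291.0, 290.5, 291.0, 292.0, 293.0, 292.5]
travel [[np.float64(1.5), 0, -0.3], [np.float64(1.0), 0, -0.2], [np.float64(0.5), 0, -0.1], [np.float64(-0.0), 0, 0.0], [np.float64(-1.0), 0, 0.2], [np.float64(-0.0), 0, 0.0], [np.float64(-0.0), 0, 0.0], [np.float64(0.5), 0, -0.1], [np.float64(-0.5), 0, 0.1], [np.float64(-1.0), 0, 0.2], [np.float64(-1.0), 0, 0.2], [np.float64(0.5), 0, -0.1]]
pred s [299.0, 298.0, 299.0, 300.0, 301.0, 303.0, 303.0, 304.0, 305.0, 306.0, 306.0, 307.0] end [ 0.307  0.    -0.     0.002] maxphi 0.012
now s 299.6 v -5 phi -0.012 om 0.00 zlevel cmd 292.7
z rows [292.0, 291.5, 291.0, 290.5, 290.5, 290.0, 290.0, 290.0, 290.5, 291.5, 292.0, 292.5, 292.5, 292.5, 292.5, 292.5]
travel [[np.float64(1.0), 0, -0.2], [np.float64(0.5), 0, -0.1], [np.float64(0.5), 0, -0.1], [np.float64(0.5), 0, -0.1], [np.float64(-0.0), 0, 0.0], [np.float64(0.5), 0, -0.1], [np.float64(-0.0), 0, 0.0], [np.float64(-0.0), 0, 0.0], [np.float64(-0.5), 0, 0.1], [np.float64(-1.0), 0, 0.2], [np.float64(-0.5), 0, 0.1], [np.float64(-0.5), 0, 0.1], [np.float64(-0.0), 0, 0.0], [np.float64(-0.0), 0, 0.0], [np.float64(-0.0), 0, 0.0], [np.float64(-0.0), 0, 0.0]]
pred s [299.0, 298.0, 298.0, 299.0, 300.0, 301.0, 302.0, 303.0, 304.0, 304.0, 306.0, 307.0, 307.0, 307.0, 307.0, 307.0] end [ 0.308  0.     0.    -0.   ] maxphi 0.012
```

Next is the 12-row plan: 8 rows, then a look.

Emit:
step_arm(
  fingers=[0.1, 0.1, 0.1, 0.1, 0.1, 0.1, 0.1, 0.1],
  travel=[
    [1.5, 0, -0.3],
    [1, 0, -0.2],
    [0.5, 0, -0.1],
    [0, 0, 0],
    [-1, 0, 0.2],
    [0, 0, 0],
    [0, 0, 0],
    [0, 0, 0],
  ],
  twist=[0, 0, 0, 0, 0, 0, 0, 0],
)

```text
time: 10.02
ee_pos: [468.3, -259.6, 289.9]
tcp_rot: [0.528, 0.471, -0.527, 0.47]
force: [6.7, 0.8, -6.8]
grip_width: 16.6
```

```bash
python3 go.py 9.025 8 291.5 290.5 290 290 291 291 291 291
```

```text
10.025 z 289.89 F [ 6.7  0.8 -6.8] cmd [10.025, 291.0]
[[10.025, 'top', 309.5, 310.5], [10.075, 'scene', 307.0, 309.5]] zend 289.88
rms 0.22 off -2.16 m 0.5
now s 307.7 v 9 phi 0.009 om 0.03 zlevel cmd 293.1
z rows [295.0, 296.0, 295.5, 294.5, 294.5, 294.5, 294.0, 293.0]
travel [[np.float64(-4.0), 0, 0.9], [np.float64(-1.0), 0, 0.2], [np.float64(0.5), 0, -0.1], [np.float64(1.0), 0, -0.2], [np.float64(-0.0), 0, 0.0], [np.float64(-0.0), 0, 0.0], [np.float64(0.5), 0, -0.1], [np.float64(1.0), 0, -0.2]]
pred s [309.0, 311.0, 311.0, 310.0, 309.0, 309.0, 308.0, 308.0] end [ 0.308 -0.    -0.     0.005] maxphi 0.01
tnow 10.125
```

Emit:
step_arm(
  fingers=[0.1, 0.1, 0.1, 0.1, 0.1, 0.1, 0.1, 0.1],
  travel=[
    [-3.5, 0, 0.8],
    [-0.5, 0, 0.1],
    [0.5, 0, -0.1],
    [0.5, 0, -0.1],
    [0.5, 0, -0.1],
    [0.5, 0, -0.1],
    [0, 0, 0],
    [0, 0, 0],
  ],
  twist=[0, 0, 0, 0, 0, 0, 0, 0],
)

```text
time: 11.12
ee_pos: [468.3, -260.0, 291.8]
tcp_rot: [0.528, 0.471, -0.527, 0.47]
force: [6.2, 2.3, -6.9]
grip_width: 16.8
```

```bash
python3 go.py 10.125 8 294.5 295 294.5 294 293.5 293 293 293
```

```text
11.125 z 291.8 F [ 6.2  2.3 -6.9] cmd [11.125, 293.0]
[[11.125, 'top', 312.0, 311.5], [11.175, 'scene', 309.5, 309.0]] zend 291.81
rms 0.28 off -2.02 m 0.5
now s 309.2 v -0 phi 0.001 om 0.01 zlevel cmd 292.9
z rows [294.0, 294.0, 294.0, 294.0, 294.0, 294.0, 293.5, 293.0]
travel [[np.float64(-1.0), 0, 0.2], [np.float64(-0.0), 0, 0.0], [np.float64(-0.0), 0, 0.0], [np.float64(-0.0), 0, 0.0], [np.float64(-0.0), 0, 0.0], [np.float64(-0.0), 0, 0.0], [np.float64(0.5), 0, -0.1], [np.float64(0.5), 0, -0.1]]
pred s [309.0, 309.0, 309.0, 309.0, 308.0, 308.0, 308.0, 308.0] end [ 0.307 -0.    -0.     0.002] maxphi 0.002
tnow 11.225
```

Almost at rest, within 2 mm of the target. I'll hold and watch.

Emit:
step_arm(
  fingers=[0.1, 0.1, 0.1, 0.1, 0.1, 0.1, 0.1, 0.1],
  travel=[
    [0, 0, 0],
    [0, 0, 0],
    [0, 0, 0],
    [0, 0, 0],
    [0, 0, 0],
    [0, 0, 0],
    [0, 0, 0],
    [0, 0, 0],
  ],
  twist=[0, 0, 0, 0, 0, 0, 0, 0],
)

```text
time: 12.22
ee_pos: [468.3, -260.0, 291.8]
tcp_rot: [0.528, 0.471, -0.527, 0.47]
force: [5.2, 3.0, -6.0]
grip_width: 16.6
```

```bash
python3 go.py 11.225 8 293 293 293 293 293 293 293 293; python3 -c "
from h import *
f=optics.grab_frame('top'); cv2.imwrite('pics/top9.png',cv2.resize(f['image'][140:340,140:500],None,fx=2,fy=2))
for n in ('hub_foot','stand_top'):
  for m in spotter.mark_of(f,n)[:3]: print(n,m, atz(f,m['uv'],98 if n=='hub_foot' else 45))"
```

```text
12.225 z 291.83 F [ 5.2  3.  -6. ] cmd [12.225, 293.0]
[[12.225, 'top', 312.0, 312.0], [12.275, 'scene', 309.0, 309.5]] zend 291.79
rms 0.17 off -1.97 m 0.5
now s 309.4 v -1 phi 0.000 om 0.02 zlevel cmd 292.9
z rows [293.5, 294.0, 294.0, 294.0, 294.0, 294.0, 293.5, 293.0]
travel [[np.float64(-0.5), 0, 0.1], [np.float64(-0.5), 0, 0.1], [np.float64(-0.0), 0, 0.0], [np.float64(-0.0), 0, 0.0], [np.float64(-0.0), 0, 0.0], [np.float64(-0.0), 0, 0.0], [np.float64(0.5), 0, -0.1], [np.float64(0.5), 0, -0.1]]
pred s [309.0, 309.0, 309.0, 309.0, 309.0, 308.0, 308.0, 308.0] end [ 0.308 -0.    -0.    -0.   ] maxphi 0.003
tnow 12.325
hub_foot {'uv': [303.6, 189.3], 'confidence': 0.63} [763.233243   118.51650183  98.        ]
hub_foot {'uv': [344.1, 242.0], 'confidence': 0.58} [596.30304325  -2.18245017  98.        ]
stand_top {'uv': [423.0, 309.0], 'confidence': 0.93} [ 397.34917173 -238.11475266   45.        ]
stand_top {'uv': [357.1, 310.7], 'confidence': 0.86} [394.89310446 -39.06749584  45.        ]
stand_top {'uv': [341.6, 245.7], 'confidence': 0.63} [595.7472569    3.68848485  45.        ]
```

View pics/top9.png

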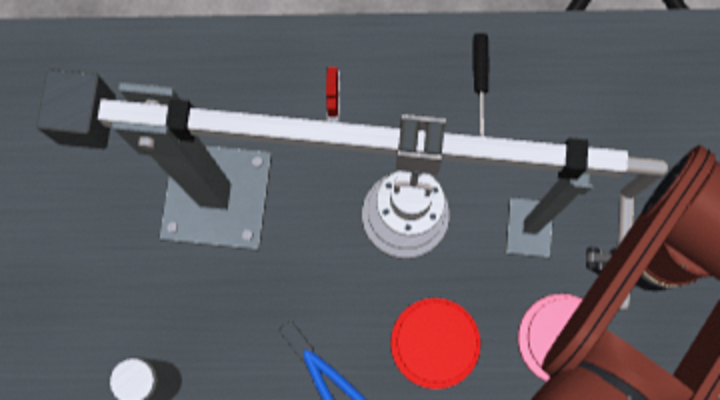

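The picture shows the hub flange (412,207) sitting over the grey stand (406,215), with the red and pink discs clear of it. I'll hold for over three seconds.

Emit:
step_arm(
  fingers=[0.1, 0.1, 0.1, 0.1, 0.1, 0.1, 0.1, 0.1],
  travel=[
    [0, 0, 0],
    [0, 0, 0],
    [0, 0, 0],
    [0, 0, 0],
    [0, 0, 0],
    [0, 0, 0],
    [0, 0, 0],
    [0, 0, 0],
  ],
  twist=[0, 0, 0, 0, 0, 0, 0, 0],
)

```text
time: 13.48
ee_pos: [468.3, -260.0, 291.8]
tcp_rot: [0.528, 0.471, -0.527, 0.47]
force: [6.4, 2.5, -6.6]
grip_width: 16.7
```

Emit:
step_arm(
  fingers=[0.1, 0.1, 0.1, 0.1, 0.1, 0.1, 0.1, 0.1],
  travel=[
    [0, 0, 0],
    [0, 0, 0],
    [0, 0, 0],
    [0, 0, 0],
    [0, 0, 0],
    [0, 0, 0],
    [0, 0, 0],
    [0, 0, 0],
  ],
  twist=[0, 0, 0, 0, 0, 0, 0, 0],
)

```text
time: 14.48
ee_pos: [468.3, -260.0, 291.8]
tcp_rot: [0.528, 0.471, -0.527, 0.47]
force: [5.7, 1.8, -6.9]
grip_width: 16.3
```

Emit:
step_arm(
  fingers=[0.1, 0.1, 0.1, 0.1, 0.1, 0.1, 0.1, 0.1],
  travel=[
    [0, 0, 0],
    [0, 0, 0],
    [0, 0, 0],
    [0, 0, 0],
    [0, 0, 0],
    [0, 0, 0],
    [0, 0, 0],
    [0, 0, 0],
  ],
  twist=[0, 0, 0, 0, 0, 0, 0, 0],
)

```text
time: 15.48
ee_pos: [468.2, -260.0, 291.8]
tcp_rot: [0.528, 0.471, -0.527, 0.47]
force: [6.2, 1.4, -6.3]
grip_width: 16.7
```

```bash
python3 go.py 12.6 8 293
python3 - <<'E'
from est import *
for k in range(3): print(measure("top",theta())[1:])
f,T,a,b=measure("scene",theta()); x,s,z=cloud(f).T
q=np.c_[x,s][(z>41)&(z<49)&(abs(x)<75)&(s>220)&(s<400)].astype(np.float32); print("stand s",cv2.minEnclosingCircle(q))
print(monitor.state()["force"],monitor.state()["grip_width"])
E
```

```text
15.475 z 291.8 F [ 6.2  1.4 -6.3] cmd [12.725, 293.0]
[[15.475, 'top', 312.0, 312.5], [15.525, 'scene', 309.0, 309.0]] zend 291.8
rms 0.14 off -1.8 m 0.5
now s 309.4 v -4 phi -0.010 om -0.08 zlevel cmd 292.7
z rows [293.5, 292.0, 290.5, 291.0, 292.5, 294.0, 294.0, 292.5]
travel [[np.float64(-0.5), 0, 0.1], [np.float64(1.5), 0, -0.3], [np.float64(1.5), 0, -0.3], [np.float64(-0.5), 0, 0.1], [np.float64(-1.5), 0, 0.3], [np.float64(-1.5), 0, 0.3], [np.float64(-0.0), 0, 0.0], [np.float64(1.5), 0, -0.3]]
pred s [309.0, 307.0, 306.0, 306.0, 307.0, 308.0, 308.0, 308.0] end [ 0.308  0.    -0.     0.004] maxphi 0.015
tnow 15.575
(15.575, (312.0, 329), (312.0, 274))
(15.625, (312.0, 330), (312.0, 277))
(15.675, (311.5, 328), (311.5, 269))
stand s ((4.874313831329346, 306.8857727050781), 59.45049285888672)
[ 5.32130597  2.39351421 -7.02439935] 16.392801898138522
```

```bash
python3 -c "
from cell import workorder; print(workorder.finish_job())"
```

```text
the job is handed in; nothing more can be done
None
```

I gripped the cross handle at 40 N, lifted the boom off its rest and tipped it up and down to roll the trolley in from the outer buffer. The hub stopped over the grey welding stand, and I handed the job in at about 15.7 s with the handle still held and the boom near level.

- **Stillness:** from 11.1 s to 15.7 s the top and scene cameras showed the trolley and hub fixed to within about 1 mm.
- **Centring:** the two cameras put the hub at 312 mm and 309 mm from the mast. The stand measured 307 to 309 mm, so the hub is off by about 1 to 5 mm, inside the 2 cm limit.
- **Travel and swing:** the closest measured approach to the mast was about 300 mm. The largest swing the motion model estimated was about 0.04 rad.
- **Forces:** wrist force readings stayed around 10 to 13 N. No move was aimed at the look-alikes or the bystanders; I did not check their positions separately at the end.

**Disagreements:**
- The network's best `hub_foot` mark in the last picture was clearly wrong. Its second one agreed with my depth measurement to about 1 cm.
- My motion estimate right at the end gave a small residual velocity (4 mm/s). The follow-up pictures did not show it.

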